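# Cellar preserves into their holders

### The arm

A 7-joint arm with a two-finger parallel gripper is mounted at the origin on the work surface. World frame = base frame: x ahead of the robot, y to its left, z up, the work surface at z = 0. Lengths are in mm, angles in rad, forces in N, time in s.
With the tool pointing down it reaches from about 400 to 900 mm from the base axis. Payload 5.6 kg.
Tool frame: the origin (TCP) lies on the mounting face of the last link; the fingertips stand 190 mm ahead of it and the grasp point (between the pads) lies 171 mm ahead of it; z points along the fingers, y is the line along which they close (so a half turn about z gives the same grasp; the last joint's range is limited). The gripper opens to 92 mm and grips with 3 to 60 N. Pads are 20 mm wide; open, the fingers measure 128 mm over their backs; the gripper's body (75 mm by 189 mm) begins 69 mm behind the grasp point.
Start: joints at [-1.269, 0.468, -0.012, 1.603, 0.006, 1.071, -0.056], TCP at [219.738, 611.733, 404.692] pointing down, gripper open.
Joint ranges: [-2.53, 2.53], [-0.31, 2.02], [-1.57, 1.55], [0.28, 2.44], [-1.29, 4.43], [0.15, 1.84], [-2.92, 2.92]. Speed limits (rad/s): [2.57, 2.57, 3.14, 3.14, 3.14, 3.14, 3.14].

### API

Orientations are given as a rotation vector (axis times angle).
In Python, from workcell import bot gives the robot as it stands. The module is installed in compiled form; this text tells all that it offers.
- The arm moves only by the tool jog_arm, never from a script. Its argument "targets" is a list of rows, each a list of 3 entries, a list of its own where there are three numbers: the turn, a rotation vector about the tool's x, y, z in degrees, then the shift along the tool's x, y, z in m, then the closure, from -1 (fully open) to 1 (shut). In form: [[[rx, ry, rz], [tx, ty, tz], hand], ...]. A call has 1 to 8 rows; each row is the pose to reach, as a shift and turn from the pose commanded when the call began, along the tool's axes at that moment; what a row does not reach only later rows make up. A row lasts 1/8 s, in which the tool goes at most 62.5 mm and 10.7 degrees, less where a joint would pass 70% of its speed; a pose out of reach is approached as far as the arm can. A call with a gripper value outside its range is refused whole. The fingers move at their own pace and stop on an object; the grip force is fixed at half the most. Time passes only in rows, so rows that repeat a pose let the fingers close. It gives the time, the measured TCP pose, the force, the opening and the grip force at its end, in the units of the state.
- bot.observe(): the state, without advancing time (a new reading comes with each control period).
- bot.get_image(name): name is "side" or "top" or "wrist"; returns a dict with "img" (384x512x3 uint8, red, green, blue), "z_map" (384x512 float32, mm along the optical axis (not along the pixel's ray), 0 where there is no reading), "fov_y" (degrees; the focal length in pixels is half the picture's height over the tangent of half this angle, whatever the lens; pixels are square), "cx", "cy" (the principal point, pixels), "k1" (the pictures are not rectified: a ray, as slopes to the right and down, at radius r is drawn at 1 + k1 r^2 times it, then the intrinsics apply), "pose" (4x4, takes a point from camera to world coordinates); the wrist camera has in their place "mount" (4x4, takes a point from camera to tool coordinates, whose origin is the TCP and whose axes are the flange's). Camera axes: x right, y up, looking along -z (the intrinsics and any distortion apply to the point x, -y, -z); pixel columns grow to the right and rows downward; lengths in mm; the calibration is good to about 2 mm. A picture is of the moment at which its call begins: read the wrist's pose just before it.
- bot.finish_job(): hands the job in; it is judged then, once.
The state is a dict: "time": time; "joint_positions": joint angles; "dq": joint speeds; "tau": joint torques, N m; "ee_pos": TCP position; "tcp_rot": TCP orientation; "ft_force": force on the tool from outside, world axes, zero at the start; "torque": the same for the moment, N m; "gripper_width": finger opening in mm; "gripper_force": force on a finger pad.
Only numpy, scipy, OpenCV 4.12 (cv2) and the standard library are available. Lean on these libraries where they do the work, as an engineer would, in place of code of your own. Each camera call takes 0.05 s, during which the arm holds its last target. There are 200 camera calls.

### The job

Put the small jar, the large jar and the square jar each into the wooden holder whose recess matches it in shape and size, and put the full one of the two identical tins into the oblong holder: lift the tins to find out which is full, and leave the empty one standing upright on the bare table. Everything put away must stand upright and flat on the floor of its recess; set things down rather than dropping them, and do not tip anything over.

Things in the scene. Friction and masses are not known exactly. Their poses are not given: they have to be found in the camera images.
- small_jar: small round jar of preserves with a steel lid, about 0.18 kg: 44 mm diameter up to 72 mm, then a shoulder and a 38 mm lid, 96 mm tall overall; origin at the centre of the underside, z up
- large_jar: large squat round jar with a steel lid, about 0.38 kg: 68 mm diameter up to 66 mm, then a shoulder and a 62 mm lid, 86 mm tall overall; origin at the centre of the underside, z up
- square_jar: square jar with a round steel lid, about 0.30 kg: body 50 x 50 mm with sides along its x and y, 74 mm high, 42 mm lid above, 88 mm tall overall; origin at the centre of the underside, z up
- tin_a: one of two outwardly identical sealed oblong metal tins, 66 x 42 mm (x, y) and 80 mm tall plus a 28 mm wide, 10 mm high screw cap in the middle of the top (90 mm overall); one of the two is full (about 0.6 kg) and the other empty (about 0.14 kg), which can only be told by lifting; origin at the centre of the underside, z up
- tin_b: one of two outwardly identical sealed oblong metal tins, 66 x 42 mm (x, y) and 80 mm tall plus a 28 mm wide, 10 mm high screw cap in the middle of the top (90 mm overall); one of the two is full (about 0.6 kg) and the other empty (about 0.14 kg), which can only be told by lifting; origin at the centre of the underside, z up
- small_round_holder: wooden holder fixed to the table, 24 mm high overall, with an open-topped recess 12 mm deep (recess floor 12 mm above the table) and walls 8 mm thick; round, recess 60 mm in diameter (76 mm outside), for the small jar; origin at the centre of the holder's underside, on the table, below the middle of the recess; z up
- large_round_holder: wooden holder fixed to the table, 24 mm high overall, with an open-topped recess 12 mm deep (recess floor 12 mm above the table) and walls 8 mm thick; round, recess 84 mm in diameter (100 mm outside), for the large jar; origin at the centre of the holder's underside, on the table, below the middle of the recess; z up
- square_holder: wooden holder fixed to the table, 24 mm high overall, with an open-topped recess 12 mm deep (recess floor 12 mm above the table) and walls 8 mm thick; square, recess 66 x 66 mm (82 x 82 mm outside) with sides along its x and y, for the square jar; origin at the centre of the holder's underside, on the table, below the middle of the recess; z up
- oblong_holder: wooden holder fixed to the table, 24 mm high overall, with an open-topped recess 12 mm deep (recess floor 12 mm above the table) and walls 8 mm thick; oblong, recess 82 mm along its x and 58 mm along its y (98 x 74 mm outside), for the full tin; origin at the centre of the holder's underside, on the table, below the middle of the recess; z up
Things that resemble listed ones, but are neither listed nor needed, are in the scene too. Leave any blue, pink or turquoise look-alike of the oblong_holder alone.

How it is judged:
By the outcome, as a careful person would: the job done as asked, in the order asked, and still so for the second after the job is handed in, with the robot touching nothing.
It also fails if it takes over 136 s, if anything falls off the work surface, if the arm or the gripper's body presses on something with over 40 N, if the wrist force passes 120 N, or if a joint passes its speed limit or range.

## Working session

There is one attempt and no reset: what is moved stays moved. The work goes in short steps, Python scripts to look and compute and a tool call to move; the robot and the scene stay as the last step left them, time stands still between calls to the robot, and variables do not carry over. Pictures are saved under pics/ and viewed, at most 14 in all, crops included, and the job is handed in when it is done.

Besides the shell and the picture viewer there is one more tool, called after ">>>" in YAML: its name, and indented under it one key for each argument. jog_arm: Moves the arm, as the interface text tells. Its arguments: {"type":"object","properties":{"targets":{"type":"array"}},"required":["targets"]}

```bash
mkdir -p pics; cat > h.py <<'E'
import numpy as np, cv2
from scipy.spatial.transform import Rotation as R
from workcell import bot
def grab(name):
    s=bot.observe(); d=bot.get_image(name)
    if "pose" in d: T=np.array(d["pose"])
    else:
        W=np.eye(4); W[:3,:3]=R.from_rotvec(s["tcp_rot"]).as_matrix(); W[:3,3]=s["ee_pos"]; T=W@np.array(d["mount"])
    return d,T
def cloud(d,T):
    z=d["z_map"]; h,w=z.shape; f=h/2/np.tan(np.radians(d["fov_y"])/2)
    u,v=np.meshgrid(np.arange(w),np.arange(h))
    K=np.array([[f,0,d["cx"]],[0,f,d["cy"]],[0,0,1.]])
    xd=np.stack([(u-d["cx"])/f,(v-d["cy"])/f],-1); x=xd.copy()
    for _ in range(20): x=xd/(1+d["k1"]*(x**2).sum(-1,keepdims=True))
    P=np.stack([x[...,0]*z,-x[...,1]*z,-z],-1)
    W=P@T[:3,:3].T+T[:3,3]; W[z<=0]=np.nan
    return W
E
cat > a.py <<'E'
from h import *
s=bot.observe(); print(s)
for n in ("top","side"):
    d,T=grab(n); print(n,T.round(3).tolist(),d["fov_y"],d["k1"])
    W=cloud(d,T); np.savez(n+".npz",W=W,img=d["img"])
    cv2.imwrite(f"pics/{n}0.png",cv2.resize(d["img"][...,::-1],(800,600)))
E
python3 a.py
```

```text
{'time': 0.0, 'joint_positions': array([-1.26902329,  0.46834614, -0.01159331,  1.603624  ,  0.00600993,
        1.07138312, -0.05627867]), 'dq': array([ 0.00072679, -0.00012448,  0.00028188, -0.00048507,  0.00164237,
       -0.00015022,  0.00027755]), 'tau': array([-8.12876315e-04, -5.20565557e+01, -1.25948826e-02, -2.43753505e+01,
       -5.66882221e-02,  1.71051105e-02,  1.19815963e-04]), 'ee_pos': array([219.65435335, 611.49443612, 403.7600399 ]), 'tcp_rot': array([-5.38933555e-01, -3.09485479e+00,  2.69969732e-03]), 'ft_force': array([-0.0148089 , -0.48759493,  0.08874146]), 'torque': array([-0.0639349 , -0.0120591 , -0.01165287]), 'gripper_force': 0.0, 'gripper_width': 91.78740767147787}
top [[-0.019, 0.996, -0.086, 383.392], [-1.0, -0.019, -0.001, -65.022], [-0.003, 0.086, 0.996, 1093.368], [0.0, 0.0, 0.0, 1.0]] 50.36446061231527 -0.05086724810218344
side [[0.98, 0.138, -0.145, 283.279], [-0.2, 0.722, -0.663, -754.896], [0.013, 0.678, 0.735, 832.528], [0.0, 0.0, 0.0, 1.0]] 47.23422688022917 -0.16816248257865607
```

View pics/top0.png

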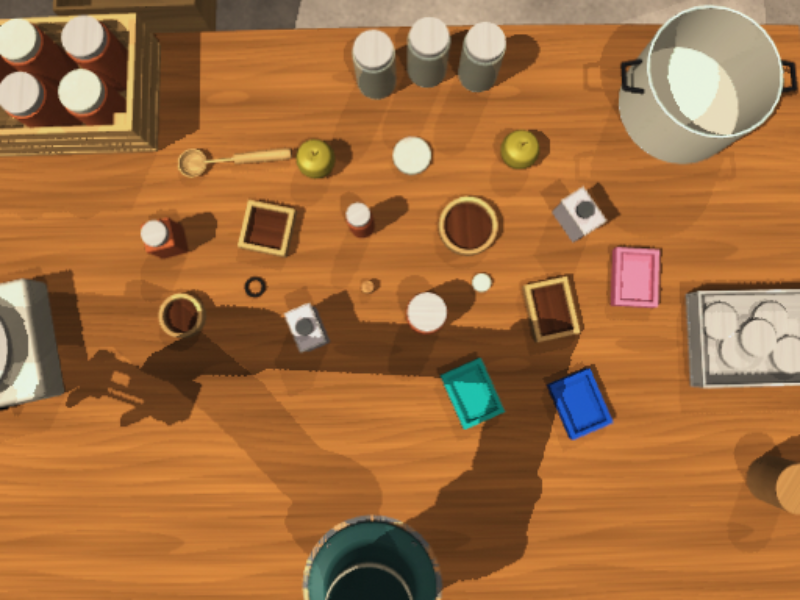

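View pics/side0.png

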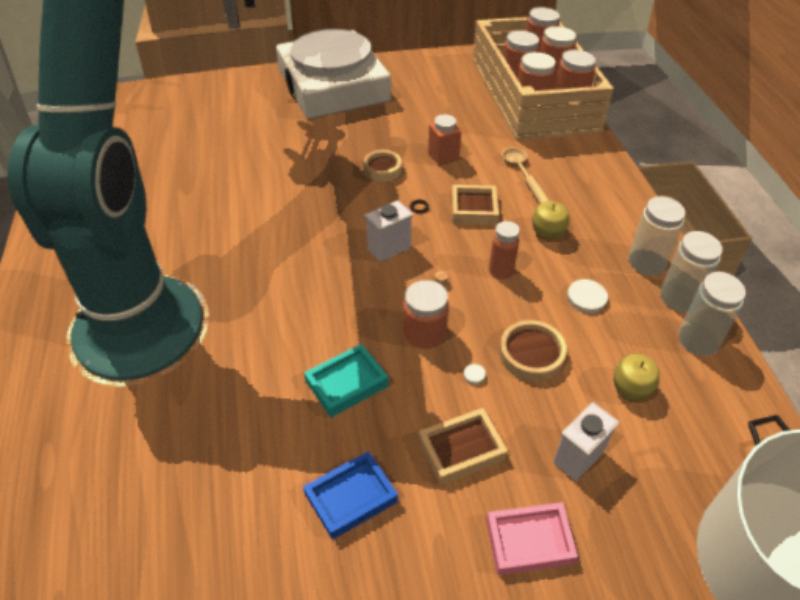

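The top view shows these items (800x600 pixels):

| Item | Position |
|---|---|
| small jar | (358,218) |
| large jar | (427,312) |
| square jar | (155,235) |
| tins | (305,327), (580,212) |
| small round holder | (181,316) |
| large round holder | (469,224) |
| square holder | (267,228) |
| oblong wooden holder | (552,308) |

The pink, blue and turquoise trays are decoys. The side view agrees.

```bash
cat > b.py <<'E'
from h import *
z=np.load("top.npz"); W=z["W"]
zs=np.load("side.npz"); S=zs["W"]
print("table z top/side",np.nanmedian(W[...,2][abs(W[...,2])<15]),np.nanmedian(S[...,2][abs(S[...,2])<15]))
items=dict(small_jar=(358,218,96),large_jar=(427,312,86),square_jar=(155,235,88),tinL=(305,327,80),tinR=(580,212,80),
 h_small=(181,316,24),h_large=(469,224,24),h_square=(267,228,24),h_obl=(552,308,24))
def meas(P,zt,tol=4):
    q=P[abs(P[:,2]-zt)<tol]
    (c,r)=cv2.minEnclosingCircle(q[:,:2].astype(np.float32)); rect=cv2.minAreaRect(q[:,:2].astype(np.float32))
    return len(q),np.median(q[:,2]).round(1),np.round(c,1),round(r,1),np.round(rect[0],1),np.round(rect[1],1),round(rect[2],1)
for n,(u,v,h) in items.items():
    c=W[int(v*.64),int(u*.64)]; 
    for nm,C in (("top",W),("side",S)):
        P=C.reshape(-1,3); P=P[np.isfinite(P).all(1)]
        P=P[(np.hypot(*(P[:,:2]-c[:2]).T)<72)]
        try: print(n,nm,c.round(0),*meas(P,h))
        except Exception as e: print(n,nm,"fail")
E
python3 b.py
```

```text
table z top/side 1.4381840874441423 0.1013030533406436
small_jar top [602.   8.  98.] 165 97.2 [608.7   8.4] 19.0 [607.9   7.8] [35.2 36.6] 60.2
small_jar side [602.   8.  98.] 130 95.5 [604.4   6.7] 20.4 [606.    7.2] [36.9 36.6] 40.1
large_jar top [452. -98.  87.] 457 87.0 [451.8 -98.9] 31.0 [451.8 -98. ] [59.5 59.7] 88.4
large_jar side [452. -98.  87.] 435 85.4 [ 448.8 -100. ] 32.2 [ 448.3 -100.3] [61.  60.4] 29.7
square_jar top [583. 336.  91.] 193 89.1 [585.6 339.9] 21.9 [585.7 339.4] [36.3 42.7] 0.9
square_jar side [583. 336.  91.] 97 87.5 [584.1 337.4] 22.7 [582.9 337.8] [43.3 40.3] 42.0
tinL top [430.  94.  94.] 360 80.9 [430.6  96.5] 40.0 [430.8  96.4] [68.2 44.6] 22.4
tinL side [430.  94.  94.] 236 79.5 [428.5  94. ] 37.7 [427.9  95.3] [66.9 46.6] 25.4
tinR top [ 608. -347.   89.] 343 80.5 [ 611.2 -355.2] 38.7 [ 612.2 -355.6] [68.1 45.6] 32.4
tinR side [ 608. -347.   89.] 494 79.4 [ 609.8 -357. ] 39.0 [ 610.  -357.2] [72.1 45. ] 32.3
h_small top [456. 321.  14.] 239 24.9 [457.2 316.6] 37.7 [457.2 316.2] [72.5 71.6] 88.6
h_small side [456. 321.  14.] 157 24.0 [456.9 316.6] 40.7 [456.6 314.2] [72.7 74.4] 73.5
h_large top [ 606. -176.   13.] 308 24.6 [ 602.3 -173.3] 49.9 [ 601.7 -172.4] [95.8 97.6] 89.3
h_large side [ 606. -176.   13.] 363 23.1 [ 600.1 -174.7] 51.2 [ 599.5 -174.9] [99.8 97.6] 58.5
h_square top [607. 173.  15.] 356 24.9 [603.6 171. ] 56.9 [605.1 171.1] [84.2 82.8] 76.8
h_square side [607. 173.  15.] 250 23.5 [600.3 170.2] 56.3 [600.9 168.1] [88.4 82.6] 76.3
h_obl top [ 458. -313.   13.] 373 24.8 [ 456.  -309.3] 59.6 [ 456.5 -309.9] [98.2 76.4] 10.9
h_obl side [ 458. -313.   13.] 596 23.7 [ 454.4 -311.1] 61.5 [ 454.7 -311.6] [100.3  76.2] 11.2
```

```bash
cat > c.py <<'E'
from h import *
for nm in ("top","side"):
    C=np.load(nm+".npz")["W"].reshape(-1,3); C=C[np.isfinite(C).all(1)]
    P=C[(np.hypot(C[:,0]-584.7,C[:,1]-338.3)<60)]
    for lo,hi in ((50,79),(15,79)):
        q=P[(P[:,2]>lo)&(P[:,2]<hi)][:,:2].astype(np.float32); r=cv2.minAreaRect(q)
        print(nm,lo,len(q),np.round(r[0],1),np.round(r[1],1),round(r[2],1))
    for n,x,y,r0 in (("sj",606,7,45),("lj",450,-99,50),("sq",585,338,60),("tL",430,96,60),("tR",611,-356,60),("hs",457,316,60),("hl",601,-174,60),("hsq",602,170,60),("ho",455,-310,70)):
        d=np.hypot(C[:,0]-x,C[:,1]-y); m=(d>r0)&(C[:,2]>100)
        i=np.argmin(np.where(m,d,1e9)); 
        if d[i]<220: print(n,C[i].round(),d[i].round())
E
python3 c.py
cat > go.py <<'E'
import sys
from h import *
# go.py x y zgrasp yaw(deg of tool y in world, mod 180)
x,y,zg,yaw=map(float,sys.argv[1:5])
s=bot.observe(); r=R.from_rotvec(s["tcp_rot"]).as_matrix(); p=np.array(s["ee_pos"])
best=None
for a in (yaw,yaw+180):
    a=np.radians(a); ty=np.array([np.cos(a),np.sin(a),0]); tz=np.array([0,0,-1.]); G=np.c_[np.cross(ty,tz),ty,tz]
    v=R.from_matrix(r.T@G).as_rotvec(degrees=True)
    if len(sys.argv)>5: print("alt",v.round(1))
    if best is None or np.linalg.norm(v)<np.linalg.norm(best): best=v
d=r.T@(np.array([x,y,zg+171])-p)
print("t",round(float(s["time"]),2),"p",p.round(1),"zg",(p[2]-171).round(1),"yaw",np.degrees(np.arctan2(r[1,1],r[0,1])).round(1),"q",np.round(s["joint_positions"],2),"F",np.round(s["ft_force"],1),"w",round(float(s["gripper_width"]),1),"gf",round(float(s["gripper_force"]),1))
print("turn",best.round(1),"shift m",(d/1000).round(4),"rows",max(np.linalg.norm(d)/62.5,np.linalg.norm(best)/10.7).round(1))
E
python3 go.py 606 7 175 70
```

```text
top 50 223 [586.6 338.2] [50.4 51.3] 13.4
top 15 338 [586.6 337.8] [50.4 52.1] 13.4
lj [601.   0. 102.] 181.0
sq [749. 372. 107.] 168.0
tL [591.  15. 101.] 180.0
tR [ 741. -478.  126.] 178.0
hl [614.  -2. 101.] 172.0
hsq [599.  18. 102.] 152.0
side 50 201 [582.  334.9] [51.2 54.2] 10.5
side 15 389 [583.2 335.1] [53.7 54.2] 10.5
sq [746. 370. 108.] 164.0
tR [ 737. -486.  105.] 181.0
t 0.1 p [219.7 611.5 403.9] zg 232.9 yaw 70.2 q [-1.27  0.47 -0.01  1.6   0.01  1.07 -0.06] F [-0.5 -0.6 -0.2] w 92.1 gf 0.0
turn [-0.1  0.   0.2] shift m [-0.5679 -0.4382  0.0586] rows 11.5
```

```bash
python3 go.py 606 7 160 35
```

```text
t 0.1 p [219.7 611.5 403.9] zg 232.9 yaw 70.2 q [-1.27  0.47 -0.01  1.6   0.01  1.07 -0.06] F [-0.5 -0.6 -0.2] w 92.1 gf 0.0
turn [-0.1  0.  35.2] shift m [-0.5679 -0.4382  0.0736] rows 11.5
```

>>> jog_arm:
  targets:
    - [[0, 0, 35], [-0.568, -0.438, 0.07], -1]
    - [[0, 0, 35], [-0.568, -0.438, 0.07], -1]
    - [[0, 0, 35], [-0.568, -0.438, 0.07], -1]
    - [[0, 0, 35], [-0.568, -0.438, 0.07], -1]
    - [[0, 0, 35], [-0.568, -0.438, 0.07], -1]
    - [[0, 0, 35], [-0.568, -0.438, 0.07], -1]
    - [[0, 0, 35], [-0.568, -0.438, 0.07], -1]
    - [[0, 0, 35], [-0.568, -0.438, 0.07], -1]

```text
time: 1.1
ee_pos: [488.6, 190.8, 355.9]
tcp_rot: [-1.444, -2.79, -0.0]
ft_force: [0.4, 0.9, 0.3]
gripper_width: 91.9
gripper_force: 0.0
```

```bash
python3 go.py 606 7 160 35
```

```text
t 1.1 p [488.6 190.8 355.9] zg 184.9 yaw 35.3 q [-0.67  0.32  0.29  1.97 -0.12  0.87  0.29] F [0.4 0.9 0.3] w 91.9 gf 0.0
turn [ 0.  -0.   0.3] shift m [-0.2179 -0.0102  0.0249] rows 3.5
```

>>> jog_arm:
  targets:
    - [[0, 0, 0], [-0.218, -0.01, 0.025], -1]
    - [[0, 0, 0], [-0.218, -0.01, 0.025], -1]
    - [[0, 0, 0], [-0.218, -0.01, 0.025], -1]
    - [[0, 0, 0], [-0.218, -0.01, 0.025], -1]
    - [[0, 0, 0], [-0.218, -0.01, 0.025], -1]

```text
time: 1.72
ee_pos: [606.0, 5.6, 330.3]
tcp_rot: [1.452, 2.786, -0.003]
ft_force: [-0.8, 0.6, 0.2]
gripper_width: 91.6
gripper_force: 0.0
```

```bash
cat > w.py <<'E'
import sys
from h import *
# w.py x y zlo zhi rad [save]: measure from wrist
x,y,lo,hi,rad=map(float,sys.argv[1:6])
d,T=grab("wrist"); C=cloud(d,T)
if len(sys.argv)>6: cv2.imwrite(f"pics/{sys.argv[6]}.png",d["img"][...,::-1])
P=C.reshape(-1,3); P=P[np.isfinite(P).all(1)]
q=P[(np.hypot(P[:,0]-x,P[:,1]-y)<rad)&(P[:,2]>lo)&(P[:,2]<hi)]
if len(q)>5:
    c,r=cv2.minEnclosingCircle(q[:,:2].astype(np.float32)); m=cv2.minAreaRect(q[:,:2].astype(np.float32))
    print(len(q),"z",np.median(q[:,2]).round(1),"circ",np.round(c,1),round(r,1),"rect",np.round(m[0],1),np.round(m[1],1),round(m[2],1))
else: print("few",len(q))
E
python3 w.py 606 7 91 101 40 w0; python3 go.py 606 7 47 35
```

```text
2490 z 95.3 circ [607.5   8.5] 19.1 rect [607.2   8.3] [37.4 37.4] 42.7
t 1.77 p [605.4   7.8 330.4] zg 159.4 yaw 35.1 q [-0.32  0.49  0.34  1.8  -0.2   0.89  0.72] F [-0.4  0.5 -0.2] w 91.7 gf 0.0
turn [-0.1 -0.   0.1] shift m [-1.100e-03  1.000e-04  1.124e-01] rows 1.8
```

View pics/w0.png

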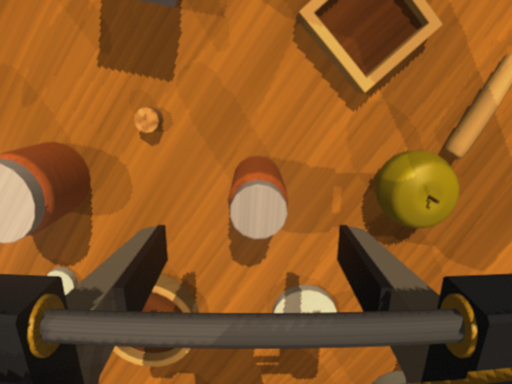

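The wrist view shows the jar at (258,210), centred between the fingers with nothing close by. I'll descend and grip.

>>> jog_arm:
  targets:
    - [[0, 0, 0], [0, 0.001, 0.055], -1]
    - [[0, 0, 0], [0, 0.001, 0.1], -1]
    - [[0, 0, 0], [0, 0.001, 0.113], -1]
    - [[0, 0, 0], [0, 0.001, 0.113], -0.5]
    - [[0, 0, 0], [0, 0.001, 0.113], 1]
    - [[0, 0, 0], [0, 0.001, 0.113], 1]
    - [[0, 0, 0], [0, 0.001, 0.113], 1]
    - [[0, 0, 0], [0, 0.001, 0.113], 1]

```text
time: 2.78
ee_pos: [606.6, 9.3, 218.7]
tcp_rot: [1.444, 2.789, 0.001]
ft_force: [0.7, -0.1, 0.7]
gripper_width: 44.2
gripper_force: 4.2
```

```bash
python3 go.py 457 316 175 35
```

```text
t 2.77 p [606.6   9.3 218.7] zg 47.7 yaw 35.2 q [-0.28  0.65  0.28  1.84 -0.27  0.69  0.77] F [ 0.7 -0.1  0.7] w 44.2 gf 4.2
turn [0.1 0.  0.2] shift m [ 0.3367  0.0549 -0.1274] rows 5.8
```

>>> jog_arm:
  targets:
    - [[0, 0, 0], [0, 0, 0], 1]
    - [[0, 0, 0], [0, 0, -0.03], 1]
    - [[0, 0, 0], [0, 0, -0.08], 1]
    - [[0, 0, 0], [0.02, 0.004, -0.12], 1]
    - [[0, 0, 0], [0.075, 0.015, -0.12], 1]
    - [[0, 0, 0], [0.13, 0.025, -0.12], 1]
    - [[0, 0, 0], [0.185, 0.035, -0.12], 1]
    - [[0, 0, 0], [0.24, 0.042, -0.12], 1]

```text
time: 3.78
ee_pos: [501.0, 230.9, 337.8]
tcp_rot: [-1.445, -2.789, 0.001]
ft_force: [1.2, -0.6, -2.5]
gripper_width: 43.5
gripper_force: 30.0
```

```bash
python3 go.py 457 316 110 35
```

```text
t 3.77 p [501.  230.9 337.8] zg 166.8 yaw 35.2 q [-0.73  0.39  0.3   1.92 -0.15  0.85  0.26] F [ 1.2 -0.6 -2.5] w 43.5 gf 30.0
turn [-0.  -0.   0.2] shift m [0.0948 0.0132 0.0568] rows 1.8
```

>>> jog_arm:
  targets:
    - [[0, 0, 0], [0.05, 0.007, 0], 1]
    - [[0, 0, 0], [0.095, 0.013, 0.015], 1]
    - [[0, 0, 0], [0.095, 0.013, 0.057], 1]
    - [[0, 0, 0], [0.095, 0.013, 0.057], 1]

```text
time: 4.28
ee_pos: [456.3, 314.0, 278.3]
tcp_rot: [-1.442, -2.788, 0.011]
ft_force: [-0.0, -0.8, -2.7]
gripper_width: 43.8
gripper_force: 30.0
```

```bash
python3 w.py 457 316 18 28 55 w1; python3 go.py 457 316 61 35
```

```text
2282 z 23.2 circ [456.2 317.2] 37.6 rect [452.9 323.7] [74.9 59.8] 29.0
t 4.33 p [457.6 313.9 280.1] zg 109.1 yaw 35.2 q [-0.86  0.48  0.25  1.95 -0.17  0.74  0.1 ] F [-1.4 -0.  -1.9] w 43.3 gf 30.0
turn [-0.2  0.1  0.2] shift m [0.0022 0.0009 0.0481] rows 0.8
```

View pics/w1.png

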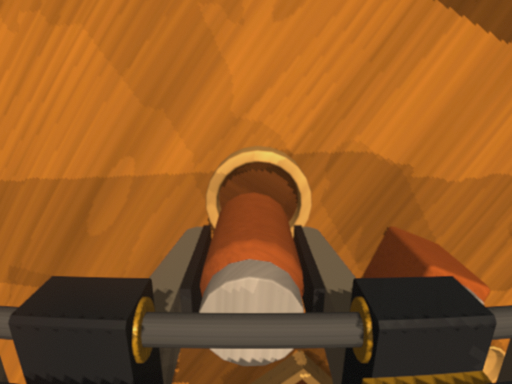

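The jar (lid at (252,310)) is centred over the recess (260,195). I'll lower it gently.

>>> jog_arm:
  targets:
    - [[0, 0, 0], [0.002, 0.001, 0.025], 1]
    - [[0, 0, 0], [0.002, 0.001, 0.04], 1]
    - [[0, 0, 0], [0.002, 0.001, 0.046], 1]
    - [[0, 0, 0], [0.002, 0.001, 0.048], 1]
    - [[0, 0, 0], [0.002, 0.001, 0.049], 1]
    - [[0, 0, 0], [0.002, 0.001, 0.049], 1]

```text
time: 5.08
ee_pos: [457.8, 316.9, 232.6]
tcp_rot: [1.445, 2.789, 0.001]
ft_force: [-0.1, -0.7, -1.2]
gripper_width: 43.7
gripper_force: 30.0
```

```bash
python3 go.py 457 316 59.7 35
```

```text
t 5.08 p [457.8 316.9 232.6] zg 61.6 yaw 35.2 q [-0.84  0.55  0.22  1.96 -0.2   0.65  0.12] F [-0.1 -0.7 -1.2] w 43.7 gf 30.0
turn [ 0.  -0.   0.2] shift m [-0.0003 -0.0011  0.0019] rows 0.0
```

>>> jog_arm:
  targets:
    - [[0, 0, 0], [0, 0, 0.001], 1]
    - [[0, 0, 0], [0, 0, 0.002], 1]
    - [[0, 0, 0], [0, 0, 0.002], 1]

```text
time: 5.45
ee_pos: [457.7, 316.9, 230.6]
tcp_rot: [-1.445, -2.79, -0.001]
ft_force: [-0.3, -0.3, 3.7]
gripper_width: 43.4
gripper_force: 30.0
```

>>> jog_arm:
  targets:
    - [[0, 0, 0], [0, 0, 0], 0.2]
    - [[0, 0, 0], [0, 0, 0], -0.2]
    - [[0, 0, 0], [0, 0, 0], -1]
    - [[0, 0, 0], [0, 0, 0], -1]
    - [[0, 0, 0], [0, 0, -0.02], -1]
    - [[0, 0, 0], [0, 0, -0.07], -1]
    - [[0, 0, 0], [0, 0, -0.12], -1]
    - [[0, 0, 0], [0, 0, -0.12], -1]

```text
time: 6.45
ee_pos: [458.8, 317.4, 354.0]
tcp_rot: [1.444, 2.787, 0.012]
ft_force: [0.4, 0.0, -0.8]
gripper_width: 92.1
gripper_force: 0.0
```

```bash
python3 w.py 457 316 100 115 40; python3 w.py 457 316 18 28 55; python3 go.py 450 -99.5 155 0
```

```text
2268 z 107.3 circ [458.  315.7] 19.1 rect [457.9 316. ] [36.7 37.4] 36.7
1503 z 23.1 circ [456.6 317.5] 37.7 rect [453.1 322. ] [73.8 63.5] 35.7
t 6.55 p [457.4 316.8 350.1] zg 179.1 yaw 35.3 q [-0.89  0.38  0.28  1.9  -0.13  0.88  0.07] F [-0.1 -0.3  0.1] w 91.9 gf 0.0
turn [ 0.  -0.  35.3] shift m [-0.3357 -0.2463  0.0239] rows 6.7
```

>>> jog_arm:
  targets:
    - [[0, 0, 35], [-0.336, -0.246, 0.02], -1]
    - [[0, 0, 35], [-0.336, -0.246, 0.02], -1]
    - [[0, 0, 35], [-0.336, -0.246, 0.02], -1]
    - [[0, 0, 35], [-0.336, -0.246, 0.02], -1]
    - [[0, 0, 35], [-0.336, -0.246, 0.02], -1]
    - [[0, 0, 35], [-0.336, -0.246, 0.02], -1]
    - [[0, 0, 35], [-0.336, -0.246, 0.02], -1]
    - [[0, 0, 35], [-0.336, -0.246, 0.02], -1]

```text
time: 7.55
ee_pos: [449.5, -102.6, 328.8]
tcp_rot: [-2.224, -2.218, 0.005]
ft_force: [-0.6, 1.8, -0.2]
gripper_width: 91.6
gripper_force: 0.0
```

```bash
python3 w.py 450 -99 80 92 50 ; python3 go.py 450 -99.5 42 0
```

```text
6192 z 85.4 circ [450.8 -98.2] 31.1 rect [450.8 -98. ] [60.8 61.2] 24.2
t 7.6 p [ 449.8 -100.5  328.8] zg 157.8 yaw 0.0 q [-0.35  0.28  0.58  2.15 -0.21  0.77  0.37] F [-0.   0.7  0.5] w 91.7 gf 0.0
turn [-0.2  0.   0. ] shift m [0.0011 0.0006 0.1158] rows 1.9
```

>>> jog_arm:
  targets:
    - [[0, 0, 0], [0.002, 0.001, 0.05], -1]
    - [[0, 0, 0], [0.002, 0.001, 0.1], -1]
    - [[0, 0, 0], [0.002, 0.001, 0.115], -1]
    - [[0, 0, 0], [0.002, 0.001, 0.115], -1]
    - [[0, 0, 0], [0.002, 0.001, 0.115], 0]
    - [[0, 0, 0], [0.002, 0.001, 0.115], 1]
    - [[0, 0, 0], [0.002, 0.001, 0.115], 1]
    - [[0, 0, 0], [0.002, 0.001, 0.115], 1]

```text
time: 8.6
ee_pos: [451.7, -97.5, 216.2]
tcp_rot: [2.216, 2.226, 0.002]
ft_force: [-2.2, -0.2, 8.2]
gripper_width: 67.9
gripper_force: 30.0
```

```bash
python3 go.py 601 -174 165 0
```

```text
t 8.6 p [451.7 -97.5 216.2] zg 45.2 yaw 0.3 q [-0.23  0.5   0.45  2.2  -0.42  0.53  0.54] F [-2.2 -0.2  8.2] w 67.9 gf 30.0
turn [ 0.1 -0.   0.3] shift m [-0.0771  0.1491 -0.1197] rows 3.3
```

>>> jog_arm:
  targets:
    - [[0, 0, 0], [0, 0, 0], 1]
    - [[0, 0, 0], [0, 0, -0.03], 1]
    - [[0, 0, 0], [0, 0, -0.08], 1]
    - [[0, 0, 0], [-0.005, 0.01, -0.12], 1]
    - [[0, 0, 0], [-0.028, 0.055, -0.12], 1]
    - [[0, 0, 0], [-0.053, 0.103, -0.12], 1]
    - [[0, 0, 0], [-0.077, 0.149, -0.11], 1]
    - [[0, 0, 0], [-0.077, 0.149, -0.07], 1]

```text
time: 9.6
ee_pos: [604.2, -176.0, 286.6]
tcp_rot: [2.212, 2.22, 0.005]
ft_force: [0.1, 0.3, -3.7]
gripper_width: 67.8
gripper_force: 30.0
```

```bash
python3 w.py 601 -174 18 28 65 w2; python3 go.py 601 -174 57.2 0
```

```text
2615 z 23.2 circ [ 601.7 -173.5] 49.7 rect [ 600.1 -158.1] [99.3 67.3] 5.8
t 9.65 p [ 600.1 -173.9  279.5] zg 108.5 yaw 0.2 q [-0.16  0.62  0.54  1.79 -0.4   0.85  0.57] F [-3.4  1.8 -7.6] w 67.7 gf 30.0
turn [-0.3 -0.   0.2] shift m [-0.0001  0.0012  0.0513] rows 0.8
```

View pics/w2.png

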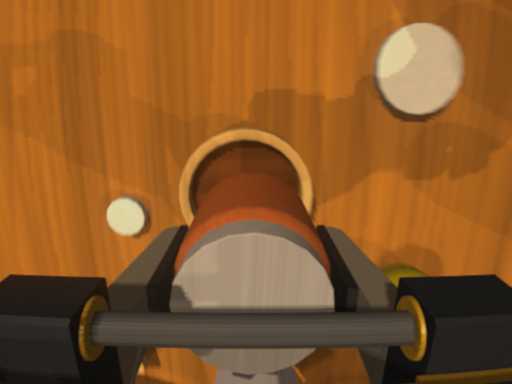

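The jar (252,290) sits over the ring (247,190), well aligned. I'll lower it.

>>> jog_arm:
  targets:
    - [[0, 0, 0], [0, 0.001, 0.025], 1]
    - [[0, 0, 0], [0, 0.001, 0.04], 1]
    - [[0, 0, 0], [0, 0.001, 0.046], 1]
    - [[0, 0, 0], [0, 0.001, 0.048], 1]
    - [[0, 0, 0], [0, 0.001, 0.05], 1]
    - [[0, 0, 0], [0, 0.001, 0.05], 1]

```text
time: 10.4
ee_pos: [602.0, -173.9, 235.7]
tcp_rot: [2.216, 2.226, 0.001]
ft_force: [0.2, -0.6, -3.7]
gripper_width: 67.7
gripper_force: 30.0
```

>>> jog_arm:
  targets:
    - [[0, 0, 0], [0, 0, 0.004], 1]
    - [[0, 0, 0], [0, 0, 0.006], 1]
    - [[0, 0, 0], [0, 0, 0.007], 1]
    - [[0, 0, 0], [0, 0, 0.0075], 1]
    - [[0, 0, 0], [0, 0, 0.0075], 1]

```text
time: 11.02
ee_pos: [601.8, -174.0, 228.3]
tcp_rot: [-2.216, -2.226, -0.001]
ft_force: [-3.8, 1.4, 5.2]
gripper_width: 67.7
gripper_force: 30.0
```

>>> jog_arm:
  targets:
    - [[0, 0, 0], [0, 0, 0], -0.5]
    - [[0, 0, 0], [0, 0, 0], -1]
    - [[0, 0, 0], [0, 0, 0], -1]
    - [[0, 0, 0], [0, 0, -0.02], -1]
    - [[0, 0, 0], [0, 0, -0.07], -1]
    - [[0, 0, 0], [0, 0, -0.11], -1]
    - [[0, 0, 0], [0, 0, -0.11], -1]

```text
time: 11.9
ee_pos: [602.9, -174.7, 342.5]
tcp_rot: [2.212, 2.221, 0.008]
ft_force: [0.3, 0.4, -0.4]
gripper_width: 92.1
gripper_force: 0.0
```

```bash
python3 w.py 601 -174 93 103 50; python3 w.py 601 -174 18 28 65; python3 go.py 585 337 160 12
```

```text
6007 z 97.4 circ [ 601.4 -174.5] 31.1 rect [ 601.4 -174.6] [60.5 61.6] 7.1
1965 z 23.2 circ [ 601.5 -173.1] 49.5 rect [ 601.8 -162.2] [75.2 98.3] 89.2
t 12.0 p [ 601.8 -173.8  338.6] zg 167.6 yaw 0.2 q [-0.19  0.54  0.58  1.75 -0.36  0.95  0.53] F [-0.2 -0.5 -0.1] w 91.6 gf 0.0
turn [  0.1  -0.  -11.8] shift m [ 0.5109 -0.0146  0.0077] rows 8.2
```

>>> jog_arm:
  targets:
    - [[0, 0, -12], [0.511, -0.015, 0.008], -1]
    - [[0, 0, -12], [0.511, -0.015, 0.008], -1]
    - [[0, 0, -12], [0.511, -0.015, 0.008], -1]
    - [[0, 0, -12], [0.511, -0.015, 0.008], -1]
    - [[0, 0, -12], [0.511, -0.015, 0.008], -1]
    - [[0, 0, -12], [0.511, -0.015, 0.008], -1]
    - [[0, 0, -12], [0.511, -0.015, 0.008], -1]
    - [[0, 0, -12], [0.511, -0.015, 0.008], -1]

```text
time: 13.0
ee_pos: [584.4, 327.6, 328.4]
tcp_rot: [-1.972, -2.445, 0.004]
ft_force: [0.8, 0.5, 0.3]
gripper_width: 91.8
gripper_force: 0.0
```

>>> jog_arm:
  targets:
    - [[0, 0, 0], [0.009, 0, 0], -1]
    - [[0, 0, 0], [0.009, 0, 0], -1]

```text
time: 13.25
ee_pos: [582.6, 334.8, 328.3]
tcp_rot: [-1.97, -2.447, 0.004]
ft_force: [-0.6, -0.3, 0.2]
gripper_width: 91.8
gripper_force: 0.0
```

```bash
python3 w.py 585 337 83 93 50 w3 ; python3 w.py 585 337 60 78 50; python3 go.py 585 337 43 12
```

```text
2919 z 87.4 circ [585.6 339.4] 21.0 rect [585.5 339.6] [41.1 41.1] 69.8
1811 z 72.8 circ [585.8 340. ] 33.0 rect [585.4 339.9] [50.  49.5] 13.6
t 13.35 p [583.7 332.3 329.3] zg 158.3 yaw 12.1 q [-0.89  0.61  0.46  1.63 -0.31  0.98 -0.11] F [ 0.1 -0.5  0.3] w 91.7 gf 0.0
turn [-0.1  0.1  0.1] shift m [0.0045 0.0024 0.1152] rows 1.8
```

View pics/w3.png

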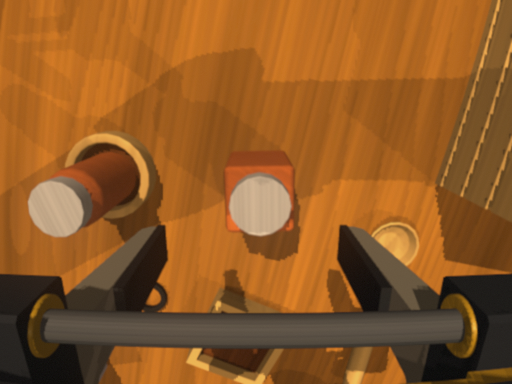

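The square jar is at (258,200) with its sides aligned to the fingers. I'll make a small correction and grip.

>>> jog_arm:
  targets:
    - [[0, 0, -1.5], [0.005, 0.003, 0.05], -1]
    - [[0, 0, -1.5], [0.005, 0.003, 0.095], -1]
    - [[0, 0, -1.5], [0.005, 0.003, 0.114], -1]
    - [[0, 0, -1.5], [0.005, 0.003, 0.114], -1]
    - [[0, 0, -1.5], [0.005, 0.003, 0.114], 0]
    - [[0, 0, -1.5], [0.005, 0.003, 0.114], 1]
    - [[0, 0, -1.5], [0.005, 0.003, 0.114], 1]
    - [[0, 0, -1.5], [0.005, 0.003, 0.114], 1]

```text
time: 14.35
ee_pos: [585.1, 340.2, 216.4]
tcp_rot: [1.939, 2.471, 0.001]
ft_force: [0.7, 0.3, 0.1]
gripper_width: 53.9
gripper_force: 0.0
```

```bash
python3 go.py 602.5 170.5 165 -13.5
```

```text
t 14.35 p [585.1 340.2 216.4] zg 45.4 yaw 13.8 q [-0.85  0.76  0.39  1.66 -0.38  0.8  -0.05] F [0.7 0.3 0.1] w 53.9 gf 0.0
turn [ 0.  -0.  27.3] shift m [-0.1689 -0.0234 -0.1197] rows 3.3
```

>>> jog_arm:
  targets:
    - [[0, 0, 0], [0, 0, 0], 1]
    - [[0, 0, 0], [0, 0, 0], 1]
    - [[0, 0, 0], [0, 0, -0.03], 1]
    - [[0, 0, 0], [0, 0, -0.08], 1]
    - [[0, 0, 7], [-0.015, -0.002, -0.12], 1]
    - [[0, 0, 14], [-0.07, -0.01, -0.12], 1]
    - [[0, 0, 21], [-0.125, -0.018, -0.12], 1]
    - [[0, 0, 27], [-0.169, -0.023, -0.11], 1]

```text
time: 15.35
ee_pos: [602.7, 167.9, 325.9]
tcp_rot: [2.468, 1.944, -0.0]
ft_force: [-0.4, 0.3, -2.8]
gripper_width: 50.1
gripper_force: 30.0
```

>>> jog_arm:
  targets:
    - [[0, 0, 0], [0, 0, 0.02], 1]
    - [[0, 0, 0], [0, 0, 0.05], 1]
    - [[0, 0, 0], [0, 0, 0.055], 1]
    - [[0, 0, 0], [0, 0, 0.055], 1]

```text
time: 15.85
ee_pos: [602.7, 171.2, 270.4]
tcp_rot: [-2.462, -1.951, 0.002]
ft_force: [0.0, -0.8, -3.1]
gripper_width: 49.8
gripper_force: 30.0
```

```bash
python3 w.py 602 170 18 28 65 w4; python3 go.py 602.5 170.5 57.4 -13.5
```

```text
3020 z 23.3 circ [606.7 183.8] 48.9 rect [606.7 184.4] [54.9 82. ] 77.1
t 15.9 p [603.1 171.  271.2] zg 100.2 yaw -13.2 q [-0.73  0.64  0.55  1.79 -0.43  0.84 -0.2 ] F [ 0.5 -1.1 -2.6] w 49.9 gf 30.0
turn [ 0.  -0.   0.3] shift m [-0.0006 -0.0005  0.0428] rows 0.7
```

View pics/w4.png

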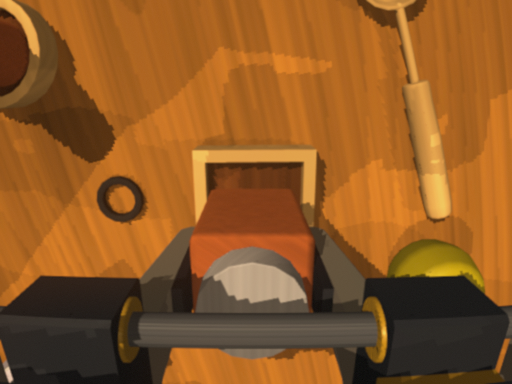

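The square jar (250,290) lines up with the recess (255,190), sides parallel. I'll lower it.

>>> jog_arm:
  targets:
    - [[0, 0, 0], [0, 0, 0.02], 1]
    - [[0, 0, 0], [0, 0, 0.034], 1]
    - [[0, 0, 0], [0, 0, 0.039], 1]
    - [[0, 0, 0], [0, 0, 0.041], 1]
    - [[0, 0, 0], [0, 0, 0.042], 1]
    - [[0, 0, 0], [0, 0, 0.0425], 1]
    - [[0, 0, 0], [0, 0, 0.0425], 1]

```text
time: 16.77
ee_pos: [603.0, 170.5, 228.6]
tcp_rot: [2.463, 1.95, 0.001]
ft_force: [0.0, 0.4, -2.0]
gripper_width: 50.0
gripper_force: 30.0
```

>>> jog_arm:
  targets:
    - [[0, 0, 0], [0, 0, 0.0005], 1]
    - [[0, 0, 0], [0, 0, 0.001], 1]
    - [[0, 0, 0], [0, 0, 0.001], 1]

```text
time: 17.15
ee_pos: [603.0, 170.4, 228.2]
tcp_rot: [-2.463, -1.95, -0.001]
ft_force: [-2.3, -0.0, 5.0]
gripper_width: 49.7
gripper_force: 30.0
```

Contact. I'll release it and rise.

>>> jog_arm:
  targets:
    - [[0, 0, 0], [0, 0, 0], 0]
    - [[0, 0, 0], [0, 0, 0], -1]
    - [[0, 0, 0], [0, 0, 0], -1]
    - [[0, 0, 0], [0, 0, 0], -1]
    - [[0, 0, 0], [0, 0, -0.02], -1]
    - [[0, 0, 0], [0, 0, -0.07], -1]
    - [[0, 0, 0], [0, 0, -0.11], -1]
    - [[0, 0, 0], [0, 0, -0.11], -1]

```text
time: 18.15
ee_pos: [604.1, 170.2, 342.2]
tcp_rot: [2.462, 1.948, 0.012]
ft_force: [-0.3, 0.1, 0.2]
gripper_width: 92.1
gripper_force: 0.0
```

```bash
python3 w.py 603 171 95 105 50; python3 w.py 603 171 80 90 50; python3 go.py 429.5 95.7 160 -66.5 alt
```

```text
2779 z 99.4 circ [602.3 169.5] 21.1 rect [602.4 169.9] [40.7 41.1] 38.1
1659 z 84.8 circ [602.6 169.9] 32.9 rect [602.7 170. ] [49.4 49.5] 76.6
alt [ 0.  -0.1 53.3]
alt [ 1.000e-01  0.000e+00 -1.267e+02]
t 18.25 p [602.7 170.5 338.2] zg 167.2 yaw -13.2 q [-0.77  0.55  0.6   1.75 -0.37  0.95 -0.25] F [-0.8 -0.6 -0.8] w 91.6 gf 0.0
turn [ 0.  -0.1 53.3] shift m [-0.1125 -0.1515  0.007 ] rows 5.0
```

>>> jog_arm:
  targets:
    - [[0, 0, 53.3], [-0.113, -0.152, 0.007], -1]
    - [[0, 0, 53.3], [-0.113, -0.152, 0.007], -1]
    - [[0, 0, 53.3], [-0.113, -0.152, 0.007], -1]
    - [[0, 0, 53.3], [-0.113, -0.152, 0.007], -1]
    - [[0, 0, 53.3], [-0.113, -0.152, 0.007], -1]
    - [[0, 0, 53.3], [-0.113, -0.152, 0.007], -1]
    - [[0, 0, 53.3], [-0.113, -0.152, 0.007], -1]

```text
time: 19.12
ee_pos: [428.9, 95.4, 329.9]
tcp_rot: [3.074, 0.643, -0.001]
ft_force: [-0.3, 0.4, -0.2]
gripper_width: 91.9
gripper_force: 0.0
```

```bash
python3 w.py 429.5 95.7 75 84 60; python3 go.py 429.5 95.7 45 -66.5
```

```text
4540 z 79.2 circ [430.   96.8] 40.3 rect [429.8  96.8] [68.9 44.1] 22.3
t 19.18 p [428.9  95.4 330. ] zg 159.0 yaw -66.4 q [-1.08  0.29  0.92  2.21 -0.33  0.78 -1.1 ] F [-0.2  0.7  0.7] w 91.9 gf 0.0
turn [0.  0.  0.1] shift m [ 7.00e-04 -1.00e-04  1.14e-01] rows 1.8
```

>>> jog_arm:
  targets:
    - [[0, 0, 1.3], [0.0015, -0.001, 0.05], -1]
    - [[0, 0, 1.3], [0.0015, -0.001, 0.1], -1]
    - [[0, 0, 1.3], [0.0015, -0.001, 0.115], -1]
    - [[0, 0, 1.3], [0.0015, -0.001, 0.115], -0.5]
    - [[0, 0, 1.3], [0.0015, -0.001, 0.115], 1]
    - [[0, 0, 1.3], [0.0015, -0.001, 0.115], 1]
    - [[0, 0, 1.3], [0.0015, -0.001, 0.115], 1]
    - [[0, 0, 1.3], [0.0015, -0.001, 0.115], 1]

```text
time: 20.18
ee_pos: [430.0, 97.1, 215.7]
tcp_rot: [-3.083, -0.604, -0.001]
ft_force: [-0.3, -0.1, -0.2]
gripper_width: 43.9
gripper_force: 0.0
```

>>> jog_arm:
  targets:
    - [[0, 0, 0], [0, 0, 0], 1]
    - [[0, 0, 0], [0, 0, 0], 1]
    - [[0, 0, 0], [0, 0, -0.01], 1]
    - [[0, 0, 0], [0, 0, -0.04], 1]
    - [[0, 0, 0], [0, 0, -0.06], 1]
    - [[0, 0, 0], [0, 0, -0.06], 1]
    - [[0, 0, 0], [0, 0, -0.06], 1]
    - [[0, 0, 0], [0, 0, -0.06], 1]

```text
time: 21.18
ee_pos: [429.6, 96.8, 274.6]
tcp_rot: [3.083, 0.603, -0.002]
ft_force: [-0.3, -0.0, -2.5]
gripper_width: 42.1
gripper_force: 30.0
```

```bash
python3 go.py 455.5 -310.5 165 -79
```

```text
t 21.18 p [429.6  96.8 274.6] zg 103.6 yaw -67.9 q [-0.99  0.42  0.83  2.24 -0.5   0.68 -0.99] F [-0.3 -0.  -2.5] w 42.1 gf 30.0
turn [ 0.   0.1 11.1] shift m [-0.1296  0.387  -0.0611] rows 6.6
```

The reading is about 2.5 N, so this tin is empty (a full one would read about 5.9 N). I'll set it back down where it stood.

>>> jog_arm:
  targets:
    - [[0, 0, 0], [0, 0, 0.03], 1]
    - [[0, 0, 0], [0, 0, 0.05], 1]
    - [[0, 0, 0], [0, 0, 0.056], 1]
    - [[0, 0, 0], [0, 0, 0.058], 1]
    - [[0, 0, 0], [0, 0, 0.0585], 1]
    - [[0, 0, 0], [0, 0, 0.0585], 1]
    - [[0, 0, 0], [0, 0, 0.059], 1]

```text
time: 22.05
ee_pos: [430.1, 97.0, 216.7]
tcp_rot: [-3.083, -0.604, -0.001]
ft_force: [-0.4, 0.3, -1.2]
gripper_width: 41.8
gripper_force: 30.0
```

>>> jog_arm:
  targets:
    - [[0, 0, 0], [0, 0, 0.0005], 1]
    - [[0, 0, 0], [0, 0, 0.001], 1]
    - [[0, 0, 0], [0, 0, 0.001], 1]

```text
time: 22.42
ee_pos: [430.0, 96.8, 215.6]
tcp_rot: [-3.082, -0.603, -0.0]
ft_force: [-3.1, 0.4, 4.6]
gripper_width: 42.0
gripper_force: 30.0
```

>>> jog_arm:
  targets:
    - [[0, 0, 0], [0, 0, 0], 0.3]
    - [[0, 0, 0], [0, 0, 0], -0.2]
    - [[0, 0, 0], [0, 0, 0], -1]
    - [[0, 0, 0], [0, 0, 0], -1]
    - [[0, 0, 0], [0, 0, -0.02], -1]
    - [[0, 0, 0], [0, 0, -0.07], -1]
    - [[0, 0, 0], [0, 0, -0.12], -1]
    - [[0, 0, 0], [0, 0, -0.12], -1]

```text
time: 23.42
ee_pos: [431.1, 97.2, 337.9]
tcp_rot: [-3.08, -0.604, -0.009]
ft_force: [-0.4, -0.0, -0.6]
gripper_width: 92.2
gripper_force: 0.0
```

```bash
python3 w.py 429.5 95.7 75 84 60; python3 w.py 429.5 95.7 86 94 40;  python3 go.py 611 -356.5 163 -57.6
```

```text
4185 z 79.2 circ [429.9  96.6] 40.1 rect [429.7  97. ] [68.5 44.2] 22.1
1210 z 89.4 circ [430.   97.2] 13.9 rect [430.2  97.2] [27.1 27.3] 56.6
t 23.52 p [429.6  97.2 335.2] zg 164.2 yaw -67.8 q [-1.12  0.3   0.97  2.2  -0.34  0.8  -1.11] F [ 0.2 -0.2  0.9] w 91.5 gf 0.0
turn [ -0.1  -0.  -10.2] shift m [-0.0035  0.4886  0.0007] rows 7.8
```

>>> jog_arm:
  targets:
    - [[0, 0, -10.2], [-0.0035, 0.489, 0], -1]
    - [[0, 0, -10.2], [-0.0035, 0.489, 0], -1]
    - [[0, 0, -10.2], [-0.0035, 0.489, 0], -1]
    - [[0, 0, -10.2], [-0.0035, 0.489, 0], -1]
    - [[0, 0, -10.2], [-0.0035, 0.489, 0], -1]
    - [[0, 0, -10.2], [-0.0035, 0.489, 0], -1]
    - [[0, 0, -10.2], [-0.0035, 0.489, 0], -1]
    - [[0, 0, -10.2], [-0.0035, 0.489, 0], -1]

```text
time: 24.52
ee_pos: [611.0, -359.7, 332.1]
tcp_rot: [-3.015, -0.872, 0.004]
ft_force: [0.5, -0.7, 1.0]
gripper_width: 91.9
gripper_force: 0.0
```

>>> jog_arm:
  targets:
    - [[0, 0, 0], [0, 0, 0], -1]
    - [[0, 0, 0], [0, 0, 0], -1]

```text
time: 24.78
ee_pos: [610.3, -357.5, 332.6]
tcp_rot: [-3.015, -0.872, 0.004]
ft_force: [0.3, 0.3, -0.7]
gripper_width: 92.2
gripper_force: 0.0
```

```bash
python3 w.py 611 -356.5 75 84 60 w5; python3 go.py 611 -356.5 45 -57.6
```

```text
4378 z 79.2 circ [ 611.1 -356.5] 40.1 rect [ 610.6 -356.1] [68.8 44.1] 32.1
t 24.82 p [ 610.7 -356.5  333.2] zg 162.2 yaw -57.6 q [-0.01  0.75  0.78  1.54 -0.57  1.1  -0.1 ] F [-0.2 -0.1 -0.5] w 91.8 gf 0.0
turn [-0.2  0.  -0. ] shift m [0.0003 0.0006 0.1172] rows 1.9
```

View pics/w5.png

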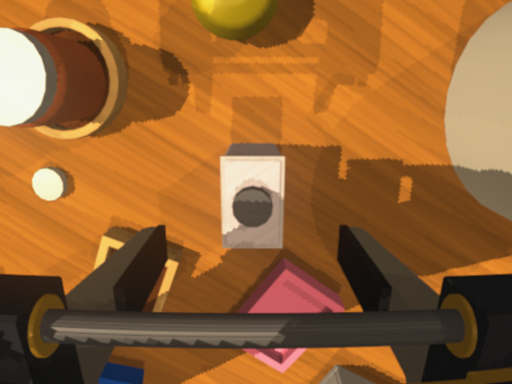

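The tin's cap is at (252,206), centred and aligned, and the pot at (480,110) is well clear. I'll grip and lift.

>>> jog_arm:
  targets:
    - [[0, 0, 0], [0, 0, 0.05], -1]
    - [[0, 0, 0], [0, 0, 0.1], -1]
    - [[0, 0, 0], [0, 0, 0.117], -1]
    - [[0, 0, 0], [0, 0, 0.117], -0.5]
    - [[0, 0, 0], [0, 0, 0.117], 1]
    - [[0, 0, 0], [0, 0, 0.117], 1]
    - [[0, 0, 0], [0, 0, 0.117], 1]
    - [[0, 0, 0], [0, 0, 0.117], 1]

```text
time: 25.82
ee_pos: [611.1, -357.4, 218.9]
tcp_rot: [3.017, 0.875, 0.001]
ft_force: [-3.1, 6.7, 6.1]
gripper_width: 43.7
gripper_force: 3.4
```

>>> jog_arm:
  targets:
    - [[0, 0, 0], [0, 0, 0], 1]
    - [[0, 0, 0], [0, 0, 0], 1]
    - [[0, 0, 0], [0, 0, -0.01], 1]
    - [[0, 0, 0], [0, 0, -0.04], 1]
    - [[0, 0, 0], [0, 0, -0.09], 1]
    - [[0, 0, 0], [0, 0, -0.12], 1]
    - [[0, 0, 0], [0, 0, -0.12], 1]
    - [[0, 0, 0], [0, 0, -0.12], 1]

```text
time: 26.82
ee_pos: [610.6, -356.7, 336.2]
tcp_rot: [-3.015, -0.874, 0.003]
ft_force: [-0.9, 0.1, -7.6]
gripper_width: 41.9
gripper_force: 30.0
```

```bash
python3 go.py 455.5 -310.5 130 -79
```

```text
t 26.82 p [ 610.6 -356.7  336.2] zg 165.2 yaw -57.7 q [-0.01  0.74  0.78  1.54 -0.57  1.1  -0.11] F [-0.9  0.1 -7.6] w 41.9 gf 30.0
turn [-0.2  0.1 21.3] shift m [-0.1063 -0.1219  0.0356] rows 2.7
```

This one reads about 7 N, so it is the full tin. I'll carry it to the oblong wooden holder.

>>> jog_arm:
  targets:
    - [[0, 0, 7], [-0.03, -0.034, 0], 1]
    - [[0, 0, 14], [-0.07, -0.08, 0], 1]
    - [[0, 0, 21], [-0.106, -0.122, 0.01], 1]
    - [[0, 0, 21.3], [-0.106, -0.122, 0.035], 1]
    - [[0, 0, 21.3], [-0.106, -0.122, 0.05], 1]
    - [[0, 0, 21.3], [-0.106, -0.122, 0.05], 1]
    - [[0, 0, 21.3], [-0.106, -0.122, 0.05], 1]

```text
time: 27.7
ee_pos: [456.8, -311.6, 288.5]
tcp_rot: [3.126, 0.303, -0.0]
ft_force: [-1.0, -0.2, -5.7]
gripper_width: 41.8
gripper_force: 30.0
```

```bash
python3 w.py 455.5 -310.5 18 28 72 w6; python3 go.py 455.5 -310.5 59 -79
```

```text
2279 z 23.4 circ [ 478.4 -306.8] 44.6 rect [ 478.8 -306.7] [51.8 74.1] 12.1
t 27.75 p [ 456.7 -311.6  288.7] zg 117.7 yaw -78.9 q [-0.13  0.6   0.89  1.98 -0.62  0.86 -0.28] F [-0.6 -0.6 -5.9] w 41.6 gf 30.0
turn [ 0.1 -0.   0.1] shift m [-0.001  -0.0014  0.0587] rows 0.9
```

View pics/w6.png

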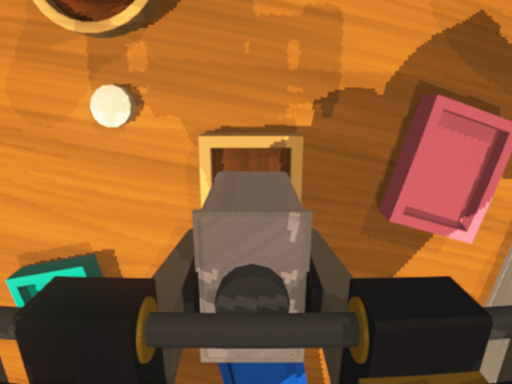

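The tin (252,270) lines up with the wooden recess (251,165). I'll lower it.

>>> jog_arm:
  targets:
    - [[0, 0, 0], [0, 0, 0.025], 1]
    - [[0, 0, 0], [0, 0, 0.043], 1]
    - [[0, 0, 0], [0, 0, 0.051], 1]
    - [[0, 0, 0], [0, 0, 0.054], 1]
    - [[0, 0, 0], [0, 0, 0.056], 1]
    - [[0, 0, 0], [0, 0, 0.057], 1]
    - [[0, 0, 0], [0, 0, 0.057], 1]

```text
time: 28.62
ee_pos: [456.3, -311.1, 231.6]
tcp_rot: [3.127, 0.302, 0.001]
ft_force: [0.3, -0.5, -5.9]
gripper_width: 41.2
gripper_force: 30.0
```

>>> jog_arm:
  targets:
    - [[0, 0, 0], [0, 0, 0.0005], 1]
    - [[0, 0, 0], [0, 0, 0.001], 1]
    - [[0, 0, 0], [0, 0, 0.0015], 1]
    - [[0, 0, 0], [0, 0, 0.0015], 1]

```text
time: 29.12
ee_pos: [456.3, -311.2, 230.6]
tcp_rot: [-3.126, -0.302, -0.001]
ft_force: [-2.1, 2.8, 6.9]
gripper_width: 41.9
gripper_force: 30.0
```

Contact. I'll release it and rise.

>>> jog_arm:
  targets:
    - [[0, 0, 0], [0, 0, 0], 0.3]
    - [[0, 0, 0], [0, 0, 0], -0.2]
    - [[0, 0, 0], [0, 0, 0], -1]
    - [[0, 0, 0], [0, 0, 0], -1]
    - [[0, 0, 0], [0, 0, -0.02], -1]
    - [[0, 0, 0], [0, 0, -0.07], -1]
    - [[0, 0, 0], [0, 0, -0.13], -1]
    - [[0, 0, 0], [0, 0, -0.13], -1]

```text
time: 30.12
ee_pos: [456.8, -312.6, 365.0]
tcp_rot: [3.123, 0.301, 0.013]
ft_force: [-0.1, 0.8, -0.3]
gripper_width: 92.2
gripper_force: 0.0
```

```bash
python3 w.py 456 -311 87 96 60; python3 w.py 456 -311 98 106 60; sed -i 's/0.png/9.png/' a.py; python3 a.py >/dev/null
```

```text
3718 z 91.2 circ [ 456.6 -310.9] 39.9 rect [ 456.8 -310.8] [67.9 44. ] 11.3
1090 z 101.4 circ [ 456.8 -310.8] 14.2 rect [ 456.8 -310.8] [27.5 27.1] 54.3
```

View pics/side9.png

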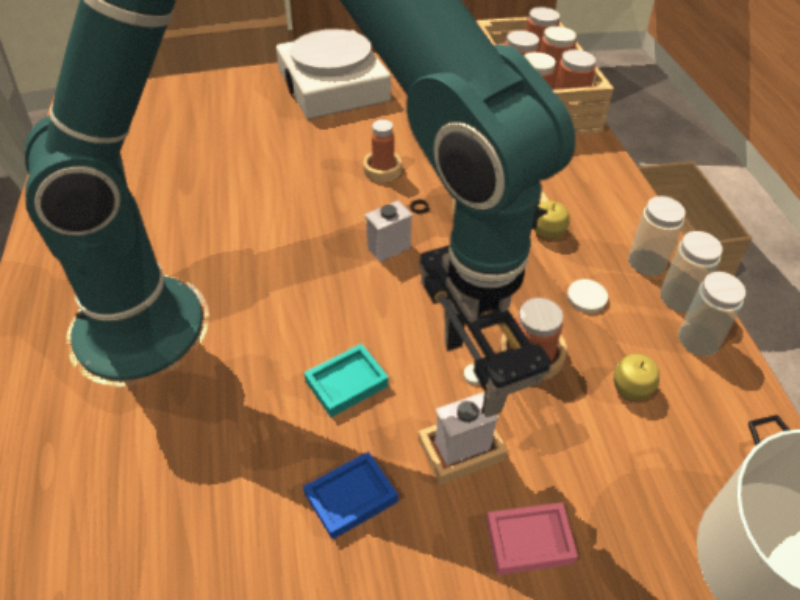

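The side view shows the small jar in its holder (382,150), the large jar in its holder (540,330), the full tin in the oblong holder (466,435) and the empty tin upright on the table (390,232). The arm hides the square jar, but I measured it seated after I released it.

```bash
python3 -c "from workcell import bot; print(bot.finish_job())"
```

```text
the job is handed in; nothing more can be done
None
```

The job is handed in after about 30 s of robot time: all three jars stand in their matching holders, the full tin is in the wooden oblong holder, and the empty tin is upright on the bare table where it first stood.

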